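# Free the packing block from a battery crate

### The job

Take the red bridge-shaped guard off the battery crate and stand it upright in the green parts tray. Then take the orange packing block by its head, rock it to one side and to the other until both keepers are pushed back and it comes free, and lift it so that it is just clear above its bay. Finish while still holding the block there, upright and still, no more than a few centimetres above the crate; leave the meter, the jar and the screwdriver alone.

Things in the scene. Friction and masses are not known exactly. Their poses are not given: they have to be found in the camera images.
- guard_grip (a point): centre of the black grip (20 mm in x, 36 in y, 46 tall) on top of the red guard, 100 mm above its feet (grip top at 121 mm). The guard is a loose bridge 24 mm (x) by 100 mm (y, along the bridge), its beam top 75 mm above its feet, about 0.12 kg; it stands on the crate's deck, over the block's head, lined up with the crate within 0.12 rad. z up
- guard_base (a point): point midway between the guard's two feet, at their undersides, 100 mm straight below guard_grip; z up. The legs are 12 mm (y) by 24 mm (x), centred 44 mm either side along y, 67 mm tall under an 8 mm beam; at the start the feet are on the deck, 85 mm above the bench, and must be lifted over 57 mm to clear the block
- block_head (a point): centre of the head of the loose orange packing block (about 0.2 kg). Head 24 mm (x) by 40 mm (y) by 46 mm tall, underside 11 mm and top 57 mm above the crate's deck; finger room on both x sides above the blue caps. 111 mm above the block's foot. Axes at the start parallel to the crate's; z up. Under the head a neck 16 mm wide (y), then square shoulders
- block_foot (a point): middle of the block's underside, 111 mm below block_head; at the start on the bay floor, 77 mm below the deck. The foot is rounded (radius 9 mm), so the block rocks towards its +y and -y about a line along x 9 mm above this point; it cannot rock along x. The shoulders are 28 mm wide (y), 66 mm above this point. z up the block
- bay (a point): centre of the bay's mouth, level with the flat dark deck, 85 mm above the bench. The fixed grey crate is 190 mm (x) by 170 mm (y), with grey cells and blue caps (tops 91 mm above the bench) on both x sides of the dark deck, a strip 48 mm wide along y. Bay opening 27 mm (x) by 58 mm (y), 77 mm deep. z up
- keeper_left (a joint): how far the keeper on the crate's +y side is pushed outwards (m): 0 as found, 0.007 at its stop. A bright metal slide just below deck level; its lip overhangs the block's shoulder by 4.5 mm, so unrocked the block rises only 2 mm. Rocking the block towards +y pushes it out against stiff friction (12 N there, about 7 N at the head); it stays where pushed
- keeper_right (a joint): the same for the keeper on the crate's -y side, pushed out by rocking towards -y; 0 to 0.007. Each must be pushed back 5.5 mm or more, that is the head rocked about 11 to 14 mm to each side (0.11 to 0.14 rad); one alone does not free the block. With both back and the block upright it lifts straight out
- parts_tray: green open tray, fixed, 190 mm (its x) by 170 mm (its y), rim 28 mm high, walls 4 mm, floor 4 mm thick; origin at the centre of its underside on the bench
- meter: yellow multimeter, 85 x 160 x 45 mm, lying loose on the bench; origin under its centre. Leave alone
- jar: white jar with blue cap, 64 mm across, 85 mm tall, loose; origin under its centre. Leave alone
- screwdriver: red-handled screwdriver, 190 mm long, lying loose on the bench to the right (-y) of the crate; origin on the bench near its middle. Leave alone

How it is judged (in metres and radians):
On the way, in this order (a step that is already met when the one before it is completed fails the run):
1. the guard stands in the parts tray, let go (z of guard_base in the frame of parts_tray below 0.012 m and horizontal distance between guard_base and parts_tray below 0.08 m and angle between guard_base's own z axis and vertical below 0.15 rad and contact force between the fingers and guard below 0.1 N), for 0.2 s.
2. both keepers are pushed back at least 4 mm by rocking, the block still in its bay (value of joint each of keeper_left, keeper_right above 0.004 m and z of block_foot in the frame of bay below -0.02 m), for 0.1 s.
At the end, for the whole second after the job is handed in: The fingers hold the block still (under 30 mm/s), upright within 0.3 rad, its foot 3 to 70 mm above the deck and within 50 mm of the bay's centre, touching no part of the crate; the guard stands upright (within 0.15 rad) and at rest on the floor of the parts tray (z of block_foot in the frame of bay between 0.003 and 0.07 m and horizontal distance between block_foot and bay below 0.05 m and angle between block_foot's own z axis and vertical below 0.3 rad and linear speed of block below 0.03 m/s and contact force between the fingers and block above 1 N and contact force between block and crate below 0.1 N and z of guard_base in the frame of parts_tray below 0.012 m and horizontal distance between guard_base and parts_tray below 0.08 m and angle between guard_base's own z axis and vertical below 0.15 rad and linear speed of guard below 0.02 m/s); the arm keeps its last pose, push and grip.
It fails at once if the meter, jar or screwdriver is moved by more than 30 mm (distance of any of meter, jar, screwdriver from where it was at the start of the episode above 0.03 m).
It also fails if it takes over 62 s, if anything falls off the work surface, if the arm or the gripper's body presses on something with over 40 N, if the wrist force passes 120 N, or if a joint passes its speed limit or range.

### The arm

A 6-joint arm with a two-finger parallel gripper is mounted at the origin on the work surface. World frame = base frame: x ahead of the robot, y to its left, z up, the work surface at z = 0. Lengths are in m, angles in degrees, forces in N, time in s.
With the tool pointing down it reaches from about 0.3 to 0.775 m from the base axis. Payload 14.6 kg.
Tool frame: the origin (TCP) lies at the very end of the fingers, on their centre line; the grasp point (between the pads) lies 19 mm behind it (grip_depth is the distance from the TCP to the grasp point, in m); z points along the fingers, y is the line along which they close (so a half turn about z gives the same grasp; the last joint's range is limited). The gripper opens to 94 mm and grips with 3 to 60 N. Pads are 16 mm wide; open, the fingers measure 119 mm over their backs; the gripper's body (75 mm by 177 mm) begins 78 mm behind the grasp point.
Start: joints at [62.017, 17.183, 87.147, -0, 75.671, -3.816], TCP at [0.225, 0.502, 0.205] pointing down, gripper open.
Joint ranges: [-173.82, 173.82], [-45.26, 126.66], [13.44, 144.39], [-59.66, 239.66], [0, 175.72], [-146.38, 146.38]. Speed limits (degrees/s): [127.2, 127.2, 147.25, 180, 180, 180].

### API

Orientations are given as a 3x3 rotation matrix whose columns are the frame's x, y, z axes.
In Python, from station import move_pose, movel, movej, gripper_to, hold, solve_ik, read_camera, IKError, job_done, current_time_s, current_joint_pos, current_joint_velocities, current_tau, current_ee_pos, current_orientation, current_ft_force, current_wrist_torque, current_finger_gap, current_grasp_force, grip_depth gives the robot as it stands. Calls block until the motion is done:
- move_pose(position, orientation): joint-space move of the TCP to a pose.
- movel(position, frame=None, feed=0.15, stop_force=None): straight line of the TCP; frame=None keeps the orientation; feed is the mean speed in m/s. With stop_force (N) it stops when the force on the tool has changed by that much, and returns True; else False.
- movej(angles): joint-space move.
- gripper_to(opening, f_grip=None): opening from 0.0 (shut) to 1.0 (fully open); f_grip is the grip in N (None keeps the last); returns when the fingers have stopped.
- hold(seconds).
- solve_ik(position, orientation): joint angles nearest the present ones, or None.
- read_camera(name): name is "side" or "top" or "wrist"; returns a dict with "frame" (400x640x3 uint8, red, green, blue), "fov_y" (degrees; the focal length in pixels is half the picture's height over the tangent of half this angle, whatever the lens; pixels are square), "cx", "cy" (the principal point, pixels), "cam_to_world" (4x4, takes a point from camera to world coordinates). Camera axes: x right, y up, looking along -z (the intrinsics and any distortion apply to the point x, -y, -z); pixel columns grow to the right and rows downward; lengths in m; the calibration is good to about 2 mm. A picture is of the moment at which its call begins. There is no depth.
A pose or a line that the arm cannot do raises IKError and nothing moves.
- job_done(): hands the job in; it is judged then, once.
Readings, each from a call of its own:
- current_time_s(): time.
- current_joint_pos(): joint angles.
- current_joint_velocities(): joint speeds.
- current_tau(): joint torques, N m.
- current_ee_pos(): TCP position.
- current_orientation(): TCP orientation.
- current_ft_force(): force on the tool from outside, world axes, zero at the start.
- current_wrist_torque(): the same for the moment, N m.
- current_finger_gap(): opening from 0.0 (shut) to 1.0 (fully open).
- current_grasp_force(): force on a finger pad.
Only numpy, scipy, OpenCV 4.12 (cv2) and the standard library are available. Lean on these libraries where they do the work, as an engineer would, in place of code of your own. Each camera call takes 0.05 s, during which the arm holds its last target. There are 200 camera calls.

## Working session

There is one attempt and no reset: what is moved stays moved. The work goes in short steps, each a Python script; the robot and the scene stay as the last script left them, time stands still between calls to the robot, and variables do not carry over. Pictures are saved under pics/ and viewed, at most 10 in all, crops included, and the job is handed in when it is done.

```bash
ls; mkdir -p pics; python3 - <<'E'
from station import *
import cv2,numpy as np
ims=[]
for n in ["top","side","wrist"]:
    c=read_camera(n); print(n,c["fov_y"],c["cx"],c["cy"],np.round(c["cam_to_world"],4).tolist(),[k for k in c])
    np.save(f"{n}.npy",c,allow_pickle=True)
    cv2.imwrite(f"pics/{n}0.png",c["frame"][...,::-1])
print(current_time_s(),grip_depth if not callable(grip_depth) else grip_depth(), current_orientation())
E
```

```text
pics
top 44.8423362756465 320.99233906331284 196.81053402161476 [[-0.0175, 0.9915, -0.129, 0.4892], [-0.9996, -0.0147, 0.0226, -0.0605], [0.0205, 0.1293, 0.9914, 1.2315], [0.0, 0.0, 0.0, 1.0]] ['frame', 'fov_y', 'cx', 'cy', 'cam_to_world']
side 52.52003132554056 318.5273582393373 198.60169429884172 [[-0.9017, 0.2565, -0.348, 0.2846], [-0.4324, -0.53, 0.7295, 0.6247], [0.0027, 0.8083, 0.5888, 0.7103], [0.0, 0.0, 0.0, 1.0]] ['frame', 'fov_y', 'cx', 'cy', 'cam_to_world']
wrist 61.081929904850504 320.9331873569985 198.34402354292473 [[0.4092, -0.8859, -0.2185, 0.1626], [0.9125, 0.3969, 0.0996, 0.53], [-0.0015, -0.2401, 0.9707, 0.3844], [0.0, 0.0, 0.0, 1.0]] ['frame', 'fov_y', 'cx', 'cy', 'cam_to_world']
0.15 0.0188 [[-9.12343609e-01  4.09425187e-01 -3.92945811e-04]
 [ 4.09425374e-01  9.12343281e-01 -7.74660764e-04]
 [ 4.13358421e-05 -8.67638783e-04 -9.99999623e-01]]
```

View pics/top0.png

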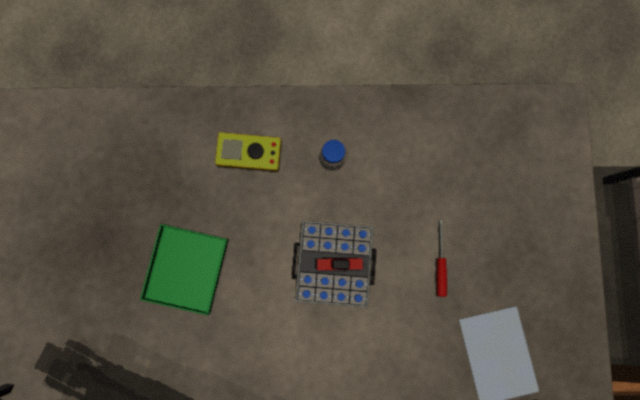

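View pics/side0.png

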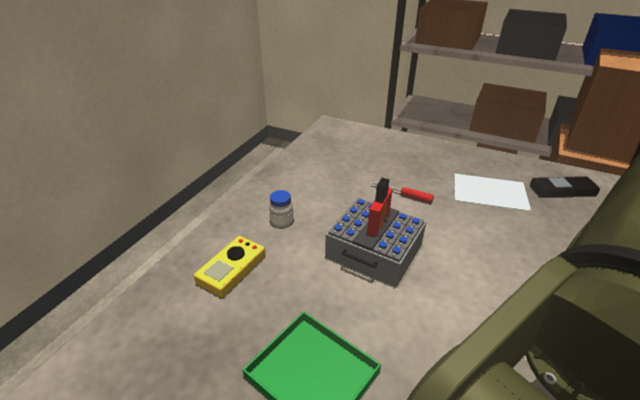

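Top view: the guarded crate is centred at about (335,263), the tray at (186,269), the jar at (333,152), the meter at (249,151) and the screwdriver at (441,265). Next I'll measure the tray, caps and guard.

```bash
cat > h.py <<'E'
from station import *
import cv2,numpy as np
def cam(n,save=None):
    c=read_camera(n)
    if save: cv2.imwrite(f"pics/{save}.png",c["frame"][...,::-1])
    return c
def f(c): return 200/np.tan(np.radians(c["fov_y"])/2)
def ray(c,uv,z):
    uv=np.atleast_2d(np.asarray(uv,float)); k=f(c); M=c["cam_to_world"]
    d=np.c_[(uv[:,0]-c["cx"])/k,-(uv[:,1]-c["cy"])/k,-np.ones(len(uv))]@M[:3,:3].T
    o=M[:3,3]; return o+d*((z-o[2])/d[:,2])[:,None]
def proj(c,p):
    M=c["cam_to_world"]; q=(np.atleast_2d(p)-M[:3,3])@M[:3,:3]; k=f(c)
    return np.c_[c["cx"]-k*q[:,0]/q[:,2],c["cy"]+k*q[:,1]/q[:,2]]
def mask(c,lo,hi): return cv2.inRange(cv2.cvtColor(c["frame"],cv2.COLOR_RGB2HSV),lo,hi)
def blobs(m,amin=8):
    n,l,s,ce=cv2.connectedComponentsWithStats(m); return [(ce[i],s[i,4],l==i) for i in range(1,n) if s[i,4]>=amin]
def red(c): return mask(c,(0,130,60),(8,255,255))|mask(c,(172,130,60),(180,255,255))
def blue(c): return mask(c,(100,110,60),(130,255,255))
def rect(m,c,z):
    ys,xs=np.nonzero(m); p=ray(c,np.c_[xs,ys],z)[:,:2].astype(np.float32)
    return cv2.minAreaRect(p)
def R(yaw):  # tool down, tool y axis at angle yaw from world x
    y=np.array([np.cos(yaw),np.sin(yaw),0]); z=np.array([0,0,-1.]); return np.c_[np.cross(y,z),y,z]
E
python3 - <<'E'
from h import *
for n in ["top","side"]:
    c=np.load(n+".npy",allow_pickle=True).item()
    g=max(blobs(mask(c,(45,100,30),(80,255,255))),key=lambda b:b[1])
    print(n,"tray z0.028",rect(g[2],c,.028), "z0", rect(g[2],c,0.004))
    caps=[b for b in blobs(blue(c),4)]
    P=[ray(c,b[0],.091)[0,:2] for b in caps]
    print("caps",[(np.round(b[0],1).tolist(),int(b[1]),np.round(p,3).tolist()) for b,p in zip(caps,P)])
    Q=np.float32([p for b,p in zip(caps,P) if b[1]<150])
    print(len(Q),Q.mean(0),cv2.minAreaRect(Q))
    for b in blobs(red(c),15): print("red",b[0],b[1],rect(b[2],c,.16))
E
```

```text
top tray z0.028 ((0.4733905792236328, 0.25015753507614136), (0.1729557067155838, 0.1900818794965744), 76.1693344116211) z0 ((0.4730754494667053, 0.2563524842262268), (0.17640472948551178, 0.19387246668338776), 76.16934204101562)
caps [([333.1, 150.9], 415, [0.748, -0.118]), ([311.5, 229.5], 32, [0.56, -0.063]), ([328.5, 230.9], 37, [0.556, -0.103]), ([345.4, 232.4], 34, [0.552, -0.142]), ([362.4, 233.8], 37, [0.548, -0.182]), ([310.2, 243.6], 35, [0.527, -0.059]), ([327.2, 244.9], 36, [0.524, -0.099]), ([344.5, 246.4], 33, [0.52, -0.14]), ([361.3, 247.8], 38, [0.516, -0.179]), ([307.2, 279.2], 38, [0.445, -0.051]), ([324.4, 280.6], 35, [0.441, -0.091]), ([341.9, 282.1], 38, [0.437, -0.132]), ([359.0, 283.4], 39, [0.433, -0.171]), ([305.9, 293.6], 38, [0.413, -0.048]), ([323.3, 295.0], 40, [0.409, -0.088]), ([340.8, 296.4], 37, [0.405, -0.128]), ([357.9, 297.9], 39, [0.401, -0.168])]
16 [ 0.48046976 -0.11522907] ((0.48045140504837036, -0.11527374386787415), (0.12081243097782135, 0.14863300323486328), 84.21826171875)
red [324.33513514 264.2972973 ] 185 ((0.4800586700439453, -0.09216492
[... 1022 characters left out ...]
), ([337.8, 226.7], 33, [0.561, -0.061]), ([409.3, 229.4], 34, [0.405, -0.125]), ([349.9, 231.5], 35, [0.528, -0.057]), ([389.8, 234.2], 36, [0.442, -0.088]), ([402.9, 238.9], 36, [0.409, -0.086]), ([382.6, 244.1], 39, [0.446, -0.049]), ([396.3, 249.4], 39, [0.413, -0.045])]
16 [ 0.48149663 -0.11275384] ((0.48101043701171875, -0.11330503970384598), (0.1217222660779953, 0.14889290928840637), 84.26416778564453)
red [416.87747036 194.2055336 ] 253 ((0.41131600737571716, -0.17368029057979584), (0.03275907039642334, 0.07529277354478836), 88.3184585571289)
red [377.97610294 213.55698529] 544 ((0.4711926579475403, -0.07969611883163452), (0.04142940044403076, 0.18049217760562897), 12.04455852508545)
```

View pics/wrist0.png

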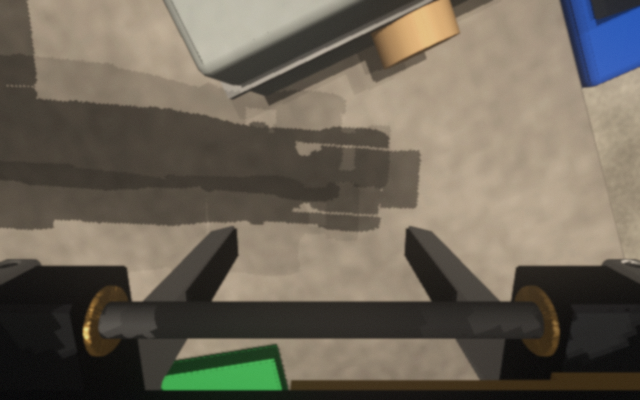

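The wrist view shows only bench, shadow and a corner of the tray (about 165–285, 350–390), so nothing of use yet. Measured so far:
- **Crate:** (0.481, -0.114), yaw -5.8°.
- **Guard:** about (0.480, -0.123), yaw about -1°.
- **Tray:** (0.473, 0.253), yaw -13.8°.

I'll move above the guard and take a closer look.

```bash
python3 - <<'E'
from h import *
best=None
for fl in (0,np.pi):
    for y in (-1,-6,-14): 
        q=solve_ik([.48,-.12,.29],R(np.radians(y)+fl)); print(fl,y,None if q is None else np.round(q,1))
q=[(abs(solve_ik([.48,-.12,.29],R(a))[5]),a) for a in (np.radians(-1),np.radians(179))]
a=min(q)[1]; print(a)
move_pose([.48,-.12,.29],R(a))
c=cam("wrist","w1"); np.save("w1.npy",c,allow_pickle=True)
print(current_time_s())
for b in blobs(red(c),100): print(b[0],b[1],rect(b[2],c,.16))
print(c["cam_to_world"])
E
```

```text
0 -1 [-18.3   7.   88.3  -0.   84.8 -17.3]
0 -6 [-18.3   7.   88.3  -0.   84.8 -12.3]
0 -14 [-18.3   7.   88.3  -0.   84.8  -4.3]
3.141592653589793 -1 None
3.141592653589793 -6 None
3.141592653589793 -14 NoneTraceback (most recent call last):
  File "<stdin>", line 6, in <module>
TypeError: 'NoneType' object is not subscriptable
```

```bash
python3 - <<'E'
from h import *
move_pose([.48,-.12,.29],R(np.radians(-1)))
c=cam("wrist","w1"); np.save("w1.npy",c,allow_pickle=True)
print(current_time_s())
for b in blobs(red(c),100): print(b[0],b[1],rect(b[2],c,.16))
print(c["cam_to_world"])
E
```

```text
2.6083
[321.81149013 157.01615799] 1114 ((0.4823639690876007, -0.0910990759730339), (0.02530526928603649, 0.04448017105460167), 0.46954354643821716)
[322.68539326 234.6247191 ] 445 ((0.4816666841506958, -0.16233986616134644), (0.018377847969532013, 0.024279264733195305), 89.07616424560547)
[299.86933798 342.11324042] 574 ((0.4556705057621002, -0.2818732261657715), (0.012087513692677021, 0.0641864538192749), 89.0743637084961)
[[ 9.99870614e-01  1.56371914e-02  3.77275644e-03  4.81909441e-01]
 [-1.60856007e-02  9.70589080e-01  2.40204268e-01 -5.02538752e-02]
 [ 9.43239019e-05 -2.40233876e-01  9.70715033e-01  4.69348715e-01]
 [ 0.00000000e+00  0.00000000e+00  0.00000000e+00  1.00000000e+00]]
```

View pics/w1.png

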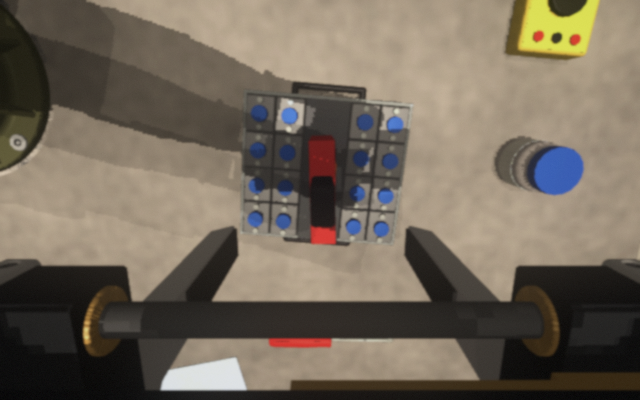

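The wrist view shows the guard from (321,137) to (323,243), with its grip at about (322,200) between the fingers. I'll grasp it and carry it to the tray.

```bash
python3 - <<'E'
from h import *
o=R(np.radians(-1))
movel([.4815,-.122,.29],o,feed=.1)
print(movel([.4815,-.122,.168],o,feed=.12,stop_force=6),current_ee_pos())
gripper_to(0.0,f_grip=20); print("gap",current_finger_gap()*94,current_grasp_force(),current_ft_force())
movel([.4815,-.122,.26],o,feed=.08); print("gap",current_finger_gap()*94,current_grasp_force(),current_ft_force())
t=R(np.radians(-13.8))
move_pose([.473,.253,.20],t)
movel([.473,.253,.10],t,feed=.1); f0=current_ft_force()
print(movel([.473,.253,.085],t,feed=.02,stop_force=3),current_ee_pos(),current_ft_force(),f0)
c=cam("side","s1"); print(current_time_s(),current_finger_gap()*94)
E
```

```text
False [ 0.48178734 -0.12209041  0.16865599]
gap 20.30407707438923 19.974793195724487 [ 0.37184222 -0.87147798 -0.29545945]
gap 19.707464570110908 19.974495470523834 [-0.033068   -0.65514919 -0.61729558]
True [0.4729441  0.25297504 0.08686607] [0.14765182 0.09360676 3.55252765] [-0.55129896  0.47976338 -0.48204743]
9.6917 20.017134546433248
```

View pics/s1.png

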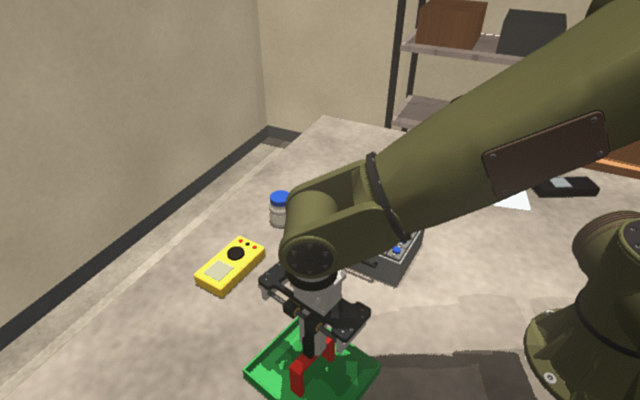

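Side view: the guard stands in the tray at about (312,365), with contact at the expected height. I'll release it and move over the block.

```bash
python3 - <<'E'
from h import *
gripper_to(1.0); hold(.2)
movel([.473,.253,.24],feed=.12)
o=R(np.radians(-5.8))
move_pose([.481,-.114,.25],o)
c=cam("wrist","w2"); np.save("w2.npy",c,allow_pickle=True)
t=cam("top","t2"); np.save("t2.npy",t,allow_pickle=True)
s=cam("side","s2"); np.save("s2.npy",s,allow_pickle=True)
print(current_time_s(),current_joint_pos())
for n,c in (("w",c),("t",t),("s",s)):
    for b in blobs(mask(c,(9,120,60),(22,255,255)),60):
        print(n,"orange",b[0],b[1],rect(b[2],c,.142) if b[0][1]>40 else "")
    P=np.float32([ray(c,b[0],.091)[0,:2] for b in blobs(blue(c),20)])
    P=P[np.linalg.norm(P-[.481,-.114],axis=1)<.11]; print(n,len(P),P.mean(0),cv2.minAreaRect(P))
c=s
for b in blobs(red(c),60): print("red",b[0],b[1])
cv2.imwrite("pics/mix.png",np.vstack([np.load("w2.npy",allow_pickle=True).item()["frame"][60:260,200:460],cv2.resize(s["frame"][180:400,230:450],(260,260))])[...,::-1])
E
```

```text
14.05 [-1.74906760e+01  8.15026239e+00  9.21890520e+01  3.64598645e-03
  7.96664534e+01 -1.17570094e+01]
w orange [537.29761905  23.81785714] 840 
w orange [322.0591195  191.98490566] 795 ((0.48263007402420044, -0.1113533303141594), (0.04378557205200195, 0.023740334436297417), 84.24790954589844)
w orange [ 98.09490509 313.01298701] 1001 ((0.25836119055747986, -0.21248313784599304), (0.08155067265033722, 0.028227265924215317), 55.543575286865234)
w orange [543.23625255 313.26272912] 982 ((0.6805426478385925, -0.25506553053855896), (0.029498111456632614, 0.08159080892801285), 22.021682739257812)
w orange [396.33457019 384.55782313] 1617 ((0.5454842448234558, -0.3164632320404053), (0.008434349671006203, 0.22588828206062317), 84.24022674560547)
w 16 [ 0.48254108 -0.11451178] ((0.48256367444992065, -0.11453185230493546), (0.12028250843286514, 0.14802275598049164), 84.36978912353516)
t orange [625.26605505 387.17125382] 327 ((0.2012779861688614, -0.7433785796165466), (0.06039012596011162, 0.027224062010645866), 88.69103240966797)
t 3 [ 0.5026982 -0.1399291] ((0.5063298344612122, -0.1563874
[... 372 characters left out ...]
36, 0.21930675208568573), 89.79829406738281)
s orange [370.75       112.21666667] 60 ((0.6710449457168579, -0.599489688873291), (0.019036993384361267, 0.1189190149307251), 85.72147369384766)
s orange [377.70769231 215.53076923] 260 ((0.4737732410430908, -0.08235642313957214), (0.03283257037401199, 0.09836134314537048), 13.744985580444336)
s orange [231.93884892 277.19604317] 556 ((0.653982937335968, 0.20615150034427643), (0.14803820848464966, 0.07665026932954788), 57.603424072265625)
s 15 [ 0.47886696 -0.10804854] ((0.48090845346450806, -0.11254916340112686), (0.12162519991397858, 0.14915262162685394), 84.15036010742188)
red [416.91860465 194.29844961] 258
red [310.2034632  361.75649351] 924
```

View pics/mix.png

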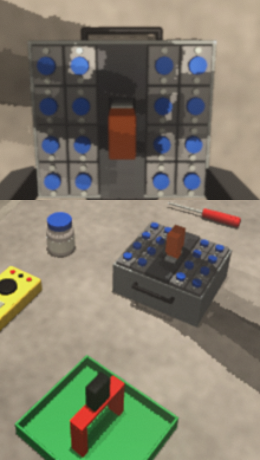

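The wrist crop shows the orange head at full-frame (322,192), centred between the cap columns. The side crop shows the guard upright in the tray. I'll grip the head and rock it about the foot line, towards +y first.

```bash
cat >> h.py <<'E'
A=np.radians(-5.75); EX=np.array([np.cos(A),np.sin(A),0]); EY=np.array([-np.sin(A),np.cos(A),0])
P0=np.array([.4817,-.1138,.100]); PIV=np.array([.4817,-.1138,.017])
def rock(th,lift=.0005,feed=.03):
    """th>0 towards crate +y"""
    q=cv2.Rodrigues(-th*EX)[0]
    movel(PIV+q@(P0-PIV)+[0,0,lift],q@R(A),feed=feed)
def rep(s):
    o=current_orientation(); d=np.array(current_ee_pos())-P0
    print(s,"t%.1f"%current_time_s(),"tilt %.3f"%np.arcsin(-o[:,2]@EY),"dx,dy,dz mm",np.round([d@EX*1e3,d@EY*1e3,d[2]*1e3],1),
     "F",np.round([current_ft_force()@EX,current_ft_force()@EY,current_ft_force()[2]],1),"T",np.round(current_wrist_torque(),2),"gap %.1f"%(current_finger_gap()*94),"g %.0f"%current_grasp_force())
E
python3 - <<'E'
from h import *
movel(P0+[0,0,.08],R(A),feed=.12)
print(movel(P0,R(A),feed=.08,stop_force=6)); rep("down")
gripper_to(0.0,f_grip=45); rep("grip")
for th in (.03,.06,.09,.11,.13): rock(th); rep(th)
hold(.2); rep("+"); cam("wrist","w3")
E
```

```text
False
down t15.9 tilt 0.000 dx,dy,dz mm [ 0.3 -0.   0.5] F [-1.1  0.  -0.3] T [-0.09  0.09 -0.02] gap 94.0 g 0
grip t17.0 tilt -0.000 dx,dy,dz mm [-0.  0.  0.] F [ 1.1 -0.   0.9] T [-0.09  0.11 -0.01] gap 23.7 g 45
0.03 t17.3 tilt 0.032 dx,dy,dz mm [0.  1.9 0.4] F [ 0.5 -7.9 -2.9] T [-1.78  0.16  0.03] gap 23.8 g 45
0.06 t17.5 tilt 0.061 dx,dy,dz mm [0.  4.4 0.5] F [-0.1 -8.8  0.4] T [-1.85  0.32 -0.02] gap 23.9 g 45
0.09 t17.8 tilt 0.091 dx,dy,dz mm [0.1 6.9 0.4] F [-0.7 -8.7  0.7] T [-1.89  0.34 -0.01] gap 23.9 g 45
0.11 t18.0 tilt 0.111 dx,dy,dz mm [0.1 8.4 0.4] F [-0.1 -8.5  2.9] T [-1.88  0.46 -0.  ] gap 23.5 g 45
0.13 t18.3 tilt 0.131 dx,dy,dz mm [ 0.2 10.   0.3] F [-2.3 -9.1  4.8] T [-1.88  0.54 -0.03] gap 23.9 g 45
+ t18.5 tilt 0.130 dx,dy,dz mm [ 0.2 10.   0.3] F [-1.4 -8.7  4.4] T [-1.72  0.55 -0.04] gap 24.0 g 45
```

View pics/w3.png

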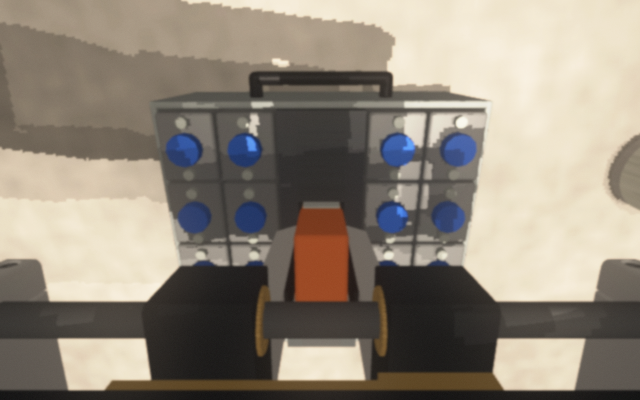

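The wrist view shows the head gripped between the pads at (321,255) and tilted. The force stays at the keeper's friction level, so it's sliding. I'll add a little more, then rock the other way.

```bash
python3 - <<'E'
from h import *
rock(.142); rep("+.142")
for th in (.1,.05,0,-.03,-.06,-.09,-.11,-.13,-.142): rock(th,feed=.04); rep(th)
rock(-.07,feed=.05); rock(0,feed=.05); hold(.3); rep("up")
E
```

```text
+.142 t18.8 tilt 0.143 dx,dy,dz mm [ 0.2 11.   0.2] F [ -0.4 -10.1   4.5] T [-1.82  0.49  0.01] gap 24.1 g 45
0.1 t19.0 tilt 0.099 dx,dy,dz mm [-0.1  8.1 -0. ] F [-0.8  0.5 -1.8] T [0.01 0.1  0.02] gap 23.9 g 45
0.05 t19.3 tilt 0.050 dx,dy,dz mm [-0.1  4.   0.2] F [ 0.1  0.4 -0.8] T [-0.01  0.11 -0.  ] gap 23.8 g 45
0 t19.5 tilt 0.002 dx,dy,dz mm [-0.1 -0.1  0.4] F [-0.2  0.3 -1.1] T [-0.05  0.04  0.01] gap 23.7 g 45
-0.03 t19.8 tilt -0.030 dx,dy,dz mm [-0.2 -1.7  0.4] F [-0.   5.4  0.5] T [1.15 0.03 0.04] gap 24.0 g 45
-0.06 t20.0 tilt -0.060 dx,dy,dz mm [-0.1 -4.1  0.4] F [-0.8  7.1  2.3] T [1.49 0.08 0.05] gap 23.8 g 45
-0.09 t20.3 tilt -0.090 dx,dy,dz mm [-0.  -6.7  0.3] F [-0.   8.4  1.7] T [1.65 0.09 0.04] gap 24.0 g 45
-0.11 t20.5 tilt -0.109 dx,dy,dz mm [-0.  -8.2  0.2] F [-1.1  7.5  4. ] T [1.64 0.06 0.07] gap 24.0 g 45
-0.13 t20.8 tilt -0.129 dx,dy,dz mm [ 0.  -9.9  0.1] F [-0.6  8.9  4.9] T [1.7  0.12 0.01] gap 23.5 g 45
-0.142 t21.0 tilt -0.141 dx,dy,dz mm [  0.  -10.8   0. ] F [-2.   8.   6.3] T [1.68 0.15 0.02] gap 23.7 g 45
up t21.8 tilt -0.000 dx,dy,dz mm [-0.  -0.5  0.4] F [ 0.5  1.3 -1.7] T [-0.04  0.06  0.01] gap 23.8 g 45
```

Both sides slid at friction level, and upright shows almost no load. Next is a force-guarded lift.

```bash
python3 - <<'E'
from h import *
s=movel(P0+[0,0,.012],R(A),feed=.02,stop_force=8); rep(s)
if not s:
    s=movel(P0+[0,0,.105],R(A),feed=.05,stop_force=10); hold(.5); rep(s)
c=cam("side"); t=cam("top")
cv2.imwrite("pics/s4.png",cv2.resize(c["frame"][130:400,220:480],(780,810))[:600,:,::-1])
E
```

```text
False t22.6 tilt -0.000 dx,dy,dz mm [-0.1  0.  12. ] F [-0.4 -0.2 -1.5] T [-0.02  0.01  0.03] gap 23.8 g 45
False t25.1 tilt -0.000 dx,dy,dz mm [  0.  -0. 105.] F [-1.5  0.1 -2.3] T [-0.06  0.05 -0.01] gap 23.5 g 45
```

View pics/s4.png

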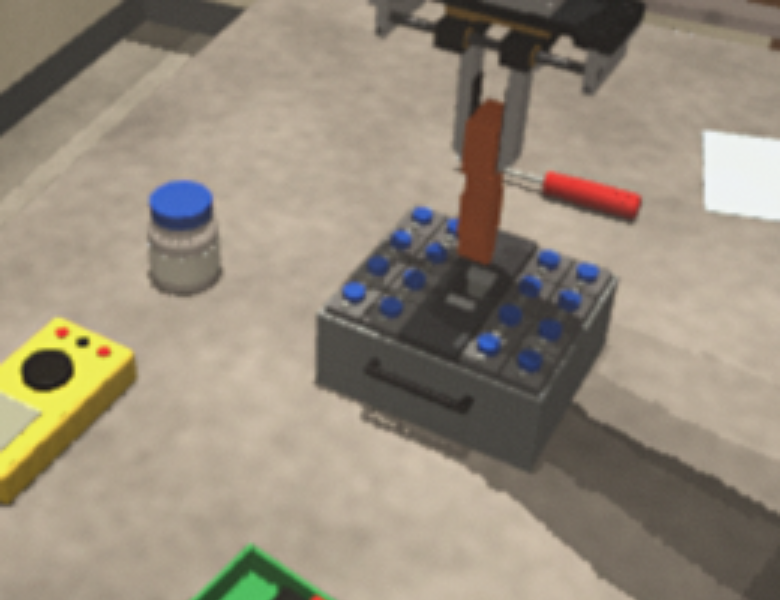

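The crop shows the block held upright, its foot at about (478,258) and clear above the open bay, with the jar, meter and screwdriver not moved. I'll hand it in.

```bash
python3 -c "
from h import *
rep('end'); print(job_done())"
```

```text
end t25.2 tilt -0.000 dx,dy,dz mm [ -0.  -0. 105.] F [-0.7  0.2 -2.2] T [-0.04  0.02  0.01] gap 23.8 g 45
the job is handed in; nothing more can be done
None
```

I handed the job in at about 25 s, with no verdict returned: the guard stands upright in the green tray, and the block was rocked free of both keepers and is held upright and still about 28 mm above the deck.

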